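Make up two job kits in the blue and red trays

ROBOT

A 7-joint arm with a two-finger parallel gripper is mounted at the origin on a cart in front of the work surface, level with it; the furniture and walls round the work are solid. World frame = base frame: x ahead of the robot, y to its left, z up, the work surface at z = 0. Lengths are in m, angles in rad, forces in N, time in s.
With the tool pointing down it reaches from about 0.4 to 0.85 m from the base axis. Payload 4.5 kg.
Tool frame: the origin (TCP) lies where the fingers leave the gripper's body, on its centre line; the fingertips stand 64 mm ahead of it and the grasp point (between the pads) lies 45 mm ahead of it; z points along the fingers, y is the direction in which the jaws open and shut (so a half turn about z gives the same grasp; the last joint's range is limited). The gripper opens to 88 mm and grips with 3 to 60 N. Pads are 18 mm wide; open, the fingers measure 123 mm over their backs; the gripper's body (75 mm by 187 mm) begins 45 mm behind the grasp point.
Start: joints at [1.338, 0.689, -0.195, 1.565, 0.157, 0.902, -0.215], TCP at [0.165, -0.603, 0.303] pointing down, gripper open.
Joint ranges: [-3.01, 3.01], [-0.46, 2.08], [-1.47, 1.51], [0.13, 2.56], [-1, 4.14], [0.04, 2.09], [-2.66, 2.66]. Speed limits (rad/s): [2.57, 2.57, 3.14, 3.14, 3.14, 3.14, 3.14].

INTERFACE

Orientations are given as a unit quaternion [x, y, z, w].
In Python, from plant import monitor, snapshot, workorder, finder gives the robot as it stands.
- The arm moves only by the tool carry_out, never from a script. Its argument "motion" is one flat list of numbers, 6 for each row, row after row: the shift along the tool's x, y, z in cm, then the turn, a rotation vector about the tool's x, y, z in rad. In form: [x, y, z, rx, ry, rz, x, y, z, rx, ry, rz, ...]. A call has 1 to 8 rows; each row shifts and turns the commanded pose from where the row before left it, along the tool's axes as they then stand; what a row does not reach is not made up. A row lasts 1/8 s, in which the tool goes at most 62.5 mm and 10.7 degrees, less where a joint would pass 70% of its speed; a pose out of reach is approached as far as the arm can. A call with a gripper value outside its range is refused whole. "hand" is the finger opening in cm, from 0 to 8.81, set as the call begins (left out, the last holds). The fingers move at their own pace and stop on an object; "grip_force" is the grip in N (left out, the last holds). Time passes only in rows, so rows that do not move let the fingers close. It gives the time, the measured TCP pose, the force and the opening at its end, in the units of the state.
- monitor.get_state(): the state, without advancing time (a new reading comes with each control period).
- snapshot(name): name is "scene" or "top" or "wrist"; returns a dict with "frame" (480x640x3 uint8, red, green, blue), "range_z" (480x640 float32, m along the optical axis (not along the pixel's ray), 0 where there is no reading), "fx", "fy", "cx", "cy" (pixels), "rvec" (rotation vector, rad) and "tvec" (3), from world to camera coordinates, as OpenCV has them; the wrist camera has in their place "hand_eye" (4x4, takes a point from camera to tool coordinates, whose origin is the TCP and whose axes are the flange's). Camera axes: x right, y down, z forward; pixel columns grow to the right and rows downward; lengths in m; the calibration is good to about 2 mm. A picture is of the moment at which its call begins: read the wrist's pose just before it.
- workorder.finish_job(): hands the job in, once; it reports no verdict.
Trained networks look in a picture, given as the dict that the camera call returned (one of the last four; its "shot" number tells which), for a name from the list of things; names that differ only in an ending like _2 or _b are one class to them, and where a whole thing is asked for, a point or a joint stands for the part that bears it (a point fixed in the world has none). Each returns a list of dicts, best first, with "p" (0 to 1); they miss things now and then, are a little off and sometimes report something else, mostly with a low value. They report only what shows in the picture. A call takes as long as a camera call. They do not tell look-alikes from the thing itself.
- finder.masks_of(picture, thing): "pixels" (480x640 bool, what is visible of it) and "extent" ([left, top, right, bottom] in pixels, round what is visible of it).
The state is a dict: "clock": time; "q": joint angles; "qd": joint speeds; "joint_torque": joint torques, N m; "tool_pos": TCP position; "eef_rot": TCP orientation; "contact_force": force on the tool from outside, world axes, zero at the start; "moment": the same for the moment, N m; "opening": opening from 0.0 (shut) to 1.0 (fully open).
Only numpy, scipy, OpenCV 4.12 (cv2) and the standard library are available. Lean on these libraries where they do the work, as an engineer would, in place of code of your own. Each camera call takes 0.05 s, during which the arm holds its last target. There are 200 camera calls.

TASK

Make up two job kits from the stock on the table: the jar of screws (green lid) and the tape measure go in the blue tray, the jar of nails (white lid) and the roll of black tape go in the red tray. Each thing gets a compartment to itself and stands or lies flat on the tray's floor, the jars and the tape measure upright as they are now. Leave the small wood block and the big roll of masking tape where they are.

Things in the scene. Friction and masses are not known exactly. Their poses are not given: they have to be found in the camera images.
- jar_screws_mid (a point): Clear jar of brass screws with a dark green lid, round, 57 mm across the body, 91 mm high to the top of the lid (52 mm across), 0.25 kg, standing upright; the clear wall hardly shows, so it looks like a lid held above its contents. The point is on its axis, 45 mm above its underside; z is up along the axis. It is gripped round the body.
- jar_nails_mid (a point): Clear jar of grey nails with a white lid, round, 49 mm across the body, 76 mm high to the top of the lid (44 mm across), 0.25 kg, standing upright; the clear wall hardly shows, so it looks like a lid held above its contents. The point is on its axis, 38 mm above its underside; z is up along the axis. It is gripped round the body.
- tape_measure_mid (a point): Yellow and black tape measure standing on its narrow base, 34 mm thick (along its x axis), 62 mm high, 0.21 kg. Along its y axis it reaches from -28 mm to +38 mm of this point, with a small low hook (18 mm wide, 9 mm high) to -38 mm. The point is half-way up (31 mm above its underside), midway through its thickness. z is up. It is gripped across its thickness.
- tape_2_mid (a point): Small roll of black tape lying flat, 52 mm across, 19 mm high, 0.05 kg; gripped across its outside (the hole is not usable). The point is at its centre, 9.5 mm above its underside; z is up.
- tray_blue: Blue shallow tray, fixed to the table where it stands, 110 mm along its x axis and 201 mm along its y axis, with two equal compartments side by side along y, parted by a 3 mm wall. Origin at the centre of its underside, z up. The compartments' centres are at y = +49.5 mm and y = -49.5 mm (x = 0); each measures 104 mm in x and 96 mm in y inside. The floor's top is 3 mm above the origin, the tops of all walls (3 mm thick) 12 mm above it.
- tray_red: Red shallow tray, alike in all but colour to the blue one and fixed too: 110 mm in x, 201 mm in y, compartments' centres at y = +49.5 mm and -49.5 mm, each 104 mm in x and 96 mm in y inside, floor 3 mm and wall tops 12 mm above the origin, which is the centre of its underside.
- block_b_mid (a point): Small dark wood block lying flat among the stock, 38 mm (x) by 60 mm (y) by 19 mm high; it belongs to no kit and stays where it is. The point is its centre.
- tape_1_mid (a point): Big roll of cream masking tape lying flat, 104 mm across, 25 mm high; it belongs to no kit and stays where it is. The point is its centre.
Things that resemble listed ones, but are neither listed nor needed, are in the scene too. Leave any orange look-alike of the part that bears jar_screws_mid alone.

How it is judged:
At the end, for the whole second after the job is handed in: Screws jar and tape measure in the blue tray, nails jar and black tape in the red one, each alone in a compartment (centre 15-85 mm from the divider, within 40 mm of the long middle line), resting on its floor (4 mm), untilted (0.12 rad), still; block and masking tape moved under 20 mm (((x of jar_screws_mid in the frame of tray_blue between -0.04 and 0.04 m and y of jar_screws_mid in the frame of tray_blue between 0.015 and 0.085 m and z of jar_screws_mid in the frame of tray_blue between 0.044 and 0.052 m and x of tape_measure_mid in the frame of tray_blue between -0.04 and 0.04 m and y of tape_measure_mid in the frame of tray_blue between -0.085 and -0.015 m and z of tape_measure_mid in the frame of tray_blue between 0.03 and 0.038 m) or (x of jar_screws_mid in the frame of tray_blue between -0.04 and 0.04 m and y of jar_screws_mid in the frame of tray_blue between -0.085 and -0.015 m and z of jar_screws_mid in the frame of tray_blue between 0.044 and 0.052 m and x of tape_measure_mid in the frame of tray_blue between -0.04 and 0.04 m and y of tape_measure_mid in the frame of tray_blue between 0.015 and 0.085 m and z of tape_measure_mid in the frame of tray_blue between 0.03 and 0.038 m)) and angle between each of jar_screws_mid, tape_measure_mid, jar_nails_mid, tape_2_mid's own z axis and vertical below 0.12 rad and linear speed of each of jar_screws, tape_measure, jar_nails, tape_2 below 0.02 m/s and ((x of jar_nails_mid in the frame of tray_red between -0.04 and 0.04 m and y of jar_nails_mid in the frame of tray_red between 0.015 and 0.085 m and z of jar_nails_mid in the frame of tray_red between 0.037 and 0.045 m and x of tape_2_mid in the frame of tray_red between -0.04 and 0.04 m and y of tape_2_mid in the frame of tray_red between -0.085 and -0.015 m and z of tape_2_mid in the frame of tray_red between 0.0085 and 0.0165 m) or (x of jar_nails_mid in the frame of tray_red between -0.04 and 0.04 m and y of jar_nails_mid in the frame of tray_red between -0.085 and -0.015 m and z of jar_nails_mid in the frame of tray_red between 0.037 and 0.045 m and x of tape_2_mid in the frame of tray_red between -0.04 and 0.04 m and y of tape_2_mid in the frame of tray_red between 0.015 and 0.085 m and z of tape_2_mid in the frame of tray_red between 0.0085 and 0.0165 m)) and distance of each of block_b_mid, tape_1_mid from where it was at the start of the episode below 0.02 m); the robot touches nothing.
It fails at once if the wood block is pushed or picked up (moved over 20 mm) (distance of block_b_mid from where it was at the start of the episode above 0.02 m).
It fails at once if the big roll of masking tape is pushed or picked up (moved over 20 mm) (distance of tape_1_mid from where it was at the start of the episode above 0.02 m).
It also fails if it takes over 112 s, if anything falls off the work surface, if the arm or the gripper's body presses on something with over 40 N, if the wrist force passes 120 N, or if a joint passes its speed limit or range.

## Working session

There is one attempt and no reset: what is moved stays moved. The work goes in short steps, Python scripts to look and compute and a tool call to move; the robot and the scene stay as the last step left them, time stands still between calls to the robot, and variables do not carry over. Pictures are saved under pics/ and viewed, about 12 in all and at most 16, crops included, and the job is handed in when it is done.

Besides the shell and the picture viewer there is one more tool, called after "Request:" as a command line: name --argument value ..., lists and objects as JSON in quotes. carry_out: Moves the arm, as the interface text tells. Its arguments: {"type":"object","properties":{"motion":{"type":"array"},"hand":{"type":"number"},"grip_force":{"type":"number"}},"required":["motion"]}

```bash
mkdir -p pics; ls; cat > h.py <<'E'
import numpy as np, cv2
from scipy.spatial.transform import Rotation as R
from plant import monitor, snapshot, workorder, finder
def cloud(p, T=None):
    z=p["range_z"].astype(float); v,u=np.mgrid[0:480,0:640]
    c=np.stack([(u-p["cx"])/p["fx"]*z,(v-p["cy"])/p["fy"]*z,z],-1)
    if T is None:
        Rm=cv2.Rodrigues(np.array(p["rvec"],float))[0]
        w=(c-np.array(p["tvec"]).ravel())@Rm
    else: w=c@T[:3,:3].T+T[:3,3]
    w[z<=0]=np.nan
    return w
def wristT(s,p):
    T=np.eye(4);T[:3,:3]=R.from_quat(s["eef_rot"]).as_matrix();T[:3,3]=s["tool_pos"]
    return T@np.array(p["hand_eye"])
def save(p,n): cv2.imwrite(f"pics/{n}.png",p["frame"][...,::-1])
NAMES="jar_screws_mid jar_nails_mid tape_measure_mid tape_2_mid tray_blue tray_red block_b_mid tape_1_mid".split()
E
python3 - <<'E'
from h import *
s=monitor.get_state();print(s)
for cam in ["top","scene"]:
    p=snapshot(cam);save(p,cam+"0");w=cloud(p)
    for n in NAMES:
        for d in finder.masks_of(p,n)[:4]:
            if d["p"]<.2: continue
            q=w[d["pixels"]];q=q[~np.isnan(q[:,0])]
            if len(q)<5: print(cam,n,d["p"],d["extent"],"nodepth");continue
            print(cam,n,round(d["p"],2),np.array(d["extent"]).astype(int),"med",np.median(q,0).round(3),"lo",np.percentile(q,3,axis=0).round(3),"hi",np.percentile(q,97,axis=0).round(3))
E
```

```text
pics
{'clock': 0.0, 'q': array([ 1.33780728,  0.68999133, -0.19452684,  1.56631465,  0.15730415,
        0.90251876, -0.215091  ]), 'qd': array([ 1.39745952e-03,  7.68311178e-04, -5.24283817e-05,  3.22357194e-04,
        2.03156639e-03, -1.53076404e-03, -1.13380980e-03]), 'joint_torque': array([-4.78576112e-04, -5.27564871e+01, -1.26685638e+00, -1.53434891e+01,
       -5.25085756e-02,  6.58734687e-03,  1.73044623e-04]), 'tool_pos': array([ 0.16460322, -0.60240799,  0.30191351]), 'eef_rot': array([ 9.91108913e-01,  1.33049903e-01, -1.86204618e-04, -9.00453089e-04]), 'contact_force': array([-0.323124  , -0.41308434, -0.16043226]), 'moment': array([ 0.01924169, -0.03341852,  0.00383827]), 'opening': 0.9994218404862331}
top jar_screws_mid 0.97 [233 264 261 294] med [ 0.377 -0.122  0.091] lo [ 0.356 -0.144  0.043] hi [ 0.4   -0.098  0.093]
top jar_screws_mid 0.94 [166 262 201 292] med [ 0.38  -0.009  0.091] lo [ 0.359 -0.029  0.015] hi [0.403 0.016 0.094]
top jar_screws_mid 0.88 [392 215 426 246] med [ 0.46  -0.401  0.09 ] lo [ 0.439 -0.424  0.028] hi [ 0.483 -0.379  0.093]
top jar_nails_
[... 1426 characters left out ...]
e tray_blue 0.59 [222 182 335 235] med [ 0.599 -0.089  0.004] lo [ 0.537 -0.188  0.001] hi [0.65  0.008 0.012]
scene tray_red 0.95 [322 209 453 284] med [ 0.601 -0.31   0.004] lo [ 0.539 -0.417  0.001] hi [ 0.649 -0.222  0.013]
scene block_b_mid 0.81 [192 213 229 236] med [ 0.467 -0.009  0.018] lo [ 0.452 -0.039  0.   ] hi [0.492 0.021 0.021]
scene block_b_mid 0.34 [323 209 452 283] med [ 0.602 -0.31   0.004] lo [ 0.54  -0.417  0.001] hi [ 0.649 -0.222  0.012]
scene tape_1_mid 0.9 [377 356 454 425] med [ 0.297 -0.473  0.022] lo [ 0.264 -0.521  0.001] hi [ 0.358 -0.429  0.026]
scene tape_1_mid 0.2 [339 265 370 296] med [ 0.464 -0.307  0.015] lo [ 0.445 -0.33  -0.   ] hi [ 0.492 -0.284  0.02 ]
```

```bash
python3 - <<'E'
import cv2
a=cv2.imread("pics/top0.png");b=a[200:310,150:450]
cv2.imwrite("pics/top0crop.png",cv2.resize(b,(800,293),interpolation=cv2.INTER_CUBIC))
E
```

```text
(no output)
```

View pics/top0.png

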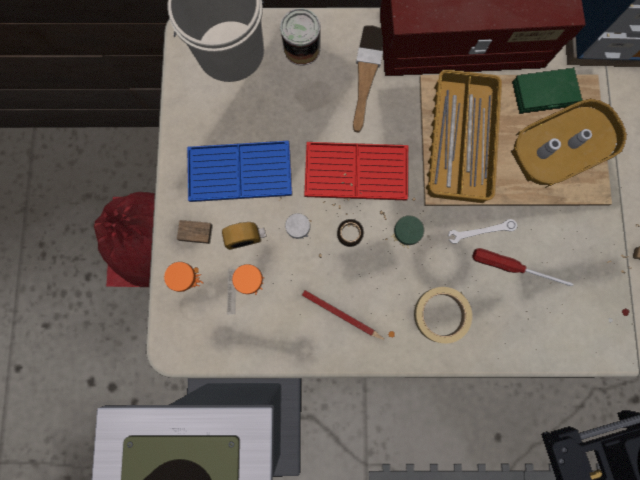

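View pics/scene0.png

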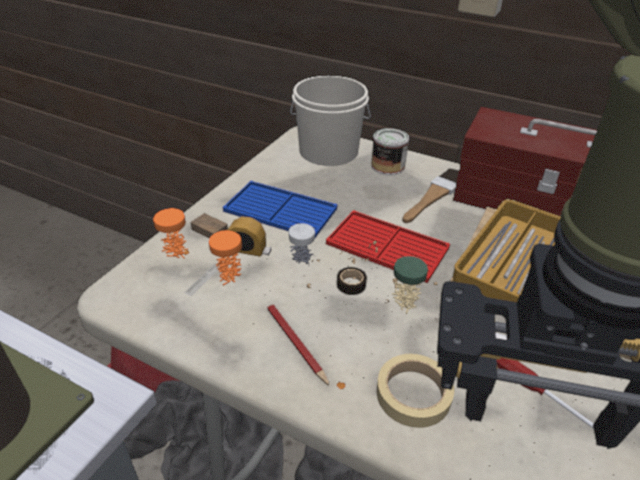

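View pics/top0crop.png

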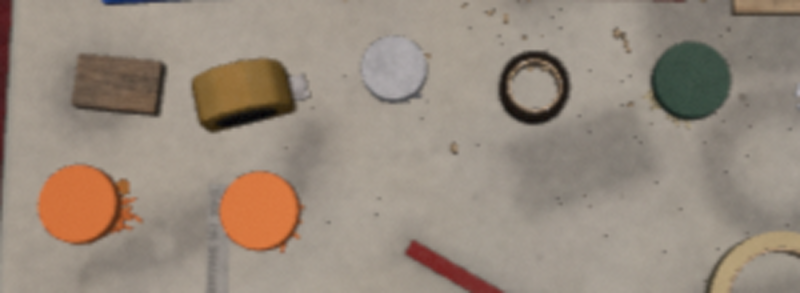

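Jar candidates in the top picture are orange (180,277), orange (247,279) and green (409,230). Only the green lid over brass screws fits jar_screws, and the crop confirms it, at world (0.461, -0.402). The other parts are:
- **Nails jar:** white lid at (297,226).
- **Black tape:** at (350,232).
- **Tape measure:** at (242,235), with its hook to the right.

I'll turn the jaws along world x first.

Request:
carry_out --motion '[0,0,0,0,0,-0.186,0,0,0,0,0,-0.186,0,0,0,0,0,-0.186,0,0,0,0,0,-0.186,0,0,0,0,0,-0.186,0,0,0,0,0,-0.186,0,0,0,0,0,-0.188,0,0,0,0,0,0]' --hand 8.8

```text
clock: 1.9
tool_pos: [0.1645, -0.603, 0.3026]
eef_rot: [0.708, 0.706, 0.0, 0.0]
contact_force: [0.4, 1.0, 0.0]
opening: 1.0
```

```bash
python3 - <<'E'
from h import *
p=snapshot("top");w=cloud(p)
d=finder.masks_of(p,"tape_measure_mid")[0]
q=w[d["pixels"]];
for lo,hi in [(.045,.07),(.003,.07)]:
    k=q[(q[:,2]>lo)&(q[:,2]<hi)]; print(cv2.minAreaRect((k[:,:2]*1000).astype(np.float32)))
s=monitor.get_state();print(s["q"],R.from_quat(s["eef_rot"]).as_matrix().round(3))
for n in["tray_blue","tray_red"]:
    d=finder.masks_of(p,n)[0];k=w[d["pixels"]];k=k[~np.isnan(k[:,0])];print(n,cv2.minAreaRect((k[:,:2]*1000).astype(np.float32)))
E
```

```text
((462.4884338378906, -97.76022338867188), (35.54619598388672, 59.323089599609375), 14.665963172912598)
((462.61151123046875, -99.54684448242188), (37.63777542114258, 83.67425537109375), 10.091209411621094)
[ 1.53340905  0.73374907 -0.56245866  1.553808    0.44317836  0.98379893
  0.83440765] [[ 0.004  1.     0.   ]
 [ 1.    -0.004 -0.   ]
 [-0.     0.    -1.   ]]
tray_blue ((595.815185546875, -86.78668212890625), (112.00751495361328, 199.8936309814453), 3.7539310455322266)
tray_red ((464.3788146972656, -103.32965087890625), (41.75422668457031, 75.6216049194336), 25.80994987487793)
```

Request:
carry_out --motion '[3.35,4.95,0,0,0,0,3.35,4.95,0,0,0,0,3.35,4.95,0,0,0,0,3.35,4.95,0,0,0,0,3.35,4.95,0,0,0,0,3.35,4.95,0,0,0,0,0,0,3,0,0,0,0,0,3,0,0,0]'

```text
clock: 3.1
tool_pos: [0.4631, -0.4013, 0.2424]
eef_rot: [0.707, 0.707, -0.0, 0.001]
contact_force: [-0.3, -0.4, 0.1]
opening: 0.995
```

```bash
cat > near.py <<'E'
from h import *
import sys
# wrist look: top-rim points of each name within height band
s=monitor.get_state();p=snapshot("wrist");w=cloud(p,wristT(s,p));save(p,sys.argv[1])
print(s["clock"],s["tool_pos"].round(4),s["q"].round(2),s["contact_force"].round(1))
for n in sys.argv[2:]:
    for d in finder.masks_of(p,n)[:2]:
        q=w[d["pixels"]];q=q[~np.isnan(q[:,0])]
        if len(q)<30: continue
        h=np.percentile(q[:,2],95);k=q[q[:,2]>h-.012]
        print(n,round(d["p"],2),np.array(d["extent"]).astype(int),"top",h.round(4),"rect",[np.round(a,1) for a in cv2.minAreaRect((k[:,:2]*1000).astype(np.float32))],"med",np.median(k,0).round(4))
E
python3 near.py w1 jar_screws_mid tape_2_mid
```

```text
3.1 [ 0.4631 -0.4013  0.2424] [ 0.91  0.78 -0.49  1.65  0.47  0.83  0.21] [-0.3 -0.4  0.1]
jar_screws_mid 0.98 [286 199 357 287] top 0.0929 rect [array([ 460.9, -402.9]), array([50.1, 50.7]), np.float64(67.4)] med [ 0.461  -0.401   0.0918]
tape_2_mid 0.65 [305  73 366 143] top 0.0204 rect [array([ 470.1, -304.8]), array([50.1, 50.5]), np.float64(1.1)] med [ 0.4705 -0.3026  0.0191]
```

Request:
carry_out --motion '[-0.1,-0.2,4,0,0,0,0,0,4,0,0,0,0,0,3.5,0,0,0,0,0,2,0,0,0,0,0,0.9,0,0,0,0,0,0,0,0,0]'

```text
clock: 4.0
tool_pos: [0.4604, -0.4033, 0.0993]
eef_rot: [0.707, 0.707, 0.0, 0.001]
contact_force: [-0.3, 0.1, 0.3]
opening: 1.001
```

Request:
carry_out --motion '[0,0,0,0,0,0,0,0,0,0,0,0,0,0,0,0,0,0,0,0,0,0,0,0,0,0,0,0,0,0,0,0,0,0,0,0]' --hand 5.0 --grip_force 20

```text
clock: 4.75
tool_pos: [0.4605, -0.4032, 0.0992]
eef_rot: [0.707, 0.707, 0.0, 0.001]
contact_force: [0.9, 0.4, 5.0]
opening: 0.634
```

Request:
carry_out --motion '[0,0,-2,0,0,0,0,0,-4,0,0,0,0,0,-5,0,0,0,0,0,0,0,0,0]'

```text
clock: 5.25
tool_pos: [0.4614, -0.404, 0.2131]
eef_rot: [0.707, 0.707, 0.001, 0.004]
contact_force: [-0.0, 0.5, -1.9]
opening: 0.636
```

Request:
carry_out --motion '[3,1.5,0,0,0,0,5,2.5,0,0,0,0,5,2.5,0,0,0,0,5,2.5,0,0,0,0,5,2.5,0,0,0,0,3.7,2.05,0,0,0,0,0,0,0,0,0,0]'

```text
clock: 6.12
tool_pos: [0.5965, -0.1305, 0.2081]
eef_rot: [0.705, 0.71, 0.001, -0.001]
contact_force: [-0.2, -0.4, -1.3]
opening: 0.632
```

Request:
carry_out --motion '[-0.4,0,3,0,0,0,0,0,3,0,0,0,0,0,2.5,0,0,0,0,0,1,0,0,0,0,0,0.5,0,0,0,0,0,0,0,0,0,0,0,0,0,0,0]'

```text
clock: 7.0
tool_pos: [0.596, -0.1403, 0.1096]
eef_rot: [0.707, 0.707, 0.0, 0.001]
contact_force: [0.3, 0.4, -2.5]
opening: 0.632
```

Request:
carry_out --motion '[0,0,0.4,0,0,0,0,0,0.3,0,0,0,0,0,0,0,0,0,0,0,0,0,0,0]'

```text
clock: 7.5
tool_pos: [0.5956, -0.1402, 0.1022]
eef_rot: [0.707, 0.707, 0.0, 0.0]
contact_force: [-1.7, -0.4, 4.8]
opening: 0.637
```

Request:
carry_out --motion '[0,0,0,0,0,0,0,0,0,0,0,0,0,0,0,0,0,0,0,0,0,0,0,0,0,0,-2,0,0,0,0,0,-4,0,0,0,0,0,-4,0,0,0,0,0,-1,0,0,0]' --hand 8.8

```text
clock: 8.5
tool_pos: [0.5971, -0.1401, 0.2157]
eef_rot: [0.707, 0.707, 0.002, 0.002]
contact_force: [0.2, -0.3, 0.3]
opening: 0.999
```

Request:
carry_out --motion '[-3.3,-2.5,0,0,0,0,-4.4,-3.4,0,0,0,0,-4.4,-3.4,0,0,0,0,-4.3,-3.35,0,0,0,0,0,0,0,0,0,0,0,0,0,0,0,0]'

```text
clock: 9.25
tool_pos: [0.4692, -0.3036, 0.2119]
eef_rot: [0.707, 0.707, 0.0, -0.0]
contact_force: [0.7, -0.1, 0.5]
opening: 1.001
```

```bash
python3 near.py w2 tape_2_mid jar_nails_mid
```

```text
9.25 [ 0.4692 -0.3036  0.2119] [ 0.76  0.76 -0.45  1.84  0.51  0.65  0.  ] [ 0.7 -0.1  0.5]
tape_2_mid 0.68 [297 202 357 267] top 0.0202 rect [array([ 469.9, -304.7]), array([50.2, 51. ]), np.float64(6.7)] med [ 0.4701 -0.3048  0.019 ]
jar_nails_mid 0.7 [289  61 370 145] top 0.0779 rect [array([ 472. , -208.3]), array([43.6, 43.1]), np.float64(5.0)] med [ 0.472  -0.2074  0.0768]
```

View pics/w2.png

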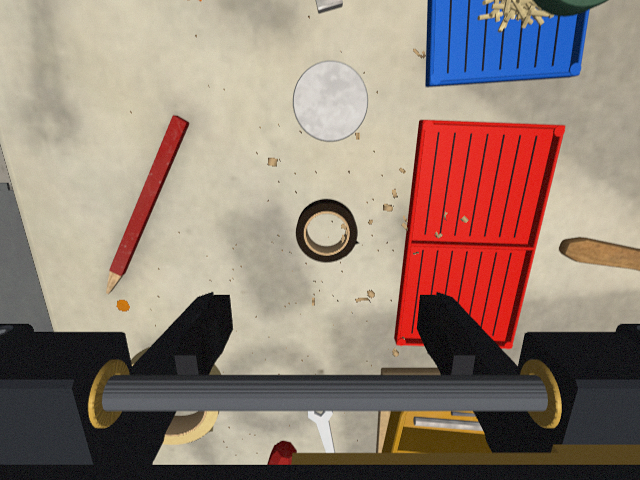

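The black tape is centred under the jaws at (327,231), with the pads left and right of it. In the blue tray at top right the screws jar stands upright. I'll narrow the jaws to 7 cm to clear the red tray wall, then go down.

Request:
carry_out --motion '[-0.1,0.1,4,0,0,0,0,0,4,0,0,0,0,0,3,0,0,0,0,0,1.5,0,0,0,0,0,1,0,0,0,0,0,0,0,0,0,0,0,0,0,0,0]' --hand 7.0

```text
clock: 10.28
tool_pos: [0.4705, -0.3053, 0.0776]
eef_rot: [0.707, 0.707, 0.0, 0.001]
contact_force: [0.1, 0.4, 0.5]
opening: 0.794
```

Request:
carry_out --motion '[0,0,0.5,0,0,0,0,0,0.2,0,0,0,0,0,0,0,0,0]'

```text
clock: 10.65
tool_pos: [0.4698, -0.3051, 0.0696]
eef_rot: [0.707, 0.707, -0.0, -0.0]
contact_force: [0.2, 0.5, 0.5]
opening: 0.795
```

Request:
carry_out --motion '[0,0,0,0,0,0,0,0,0,0,0,0,0,0,0,0,0,0,0,0,0,0,0,0,0,0,0,0,0,0]' --hand 4.6 --grip_force 12

```text
clock: 11.28
tool_pos: [0.47, -0.3051, 0.0698]
eef_rot: [0.707, 0.707, 0.0, 0.0]
contact_force: [-0.9, -1.2, 0.1]
opening: 0.57
```

Request:
carry_out --motion '[0,0,-2,0,0,0,0,0,-4,0,0,0,0,0,-2,0,0,0,0,0,0,0,0,0]'

```text
clock: 11.78
tool_pos: [0.4705, -0.3055, 0.1509]
eef_rot: [0.707, 0.707, 0.0, 0.001]
contact_force: [-0.5, 0.4, -1.1]
opening: 0.573
```

Request:
carry_out --motion '[-1.5,3,0,0,0,0,-2.3,4.7,0,0,0,0,-2.3,4.75,0,0,0,0,0,0,0,0,0,0,0,0,3,0,0,0,0,0,2.5,0,0,0,0,0,0.8,0,0,0,0,0,0,0,0,0]'

```text
clock: 12.78
tool_pos: [0.5938, -0.3658, 0.086]
eef_rot: [0.707, 0.707, -0.0, -0.001]
contact_force: [-0.2, 1.0, 0.1]
opening: 0.567
```

Request:
carry_out --motion '[0,0.1,0.8,0,0,0,0,0,0.3,0,0,0,0,0,0.1,0,0,0,0,0,0,0,0,0]'

```text
clock: 13.28
tool_pos: [0.5955, -0.3662, 0.0749]
eef_rot: [0.707, 0.707, 0.0, 0.0]
contact_force: [-0.5, -0.3, -0.3]
opening: 0.568
```

Request:
carry_out --motion '[0,0,0,0,0,0,0,0,0,0,0,0,0,0,0,0,0,0,0,0,-1,0,0,0,0,0,-4,0,0,0,0,0,-5,0,0,0,0,0,-3,0,0,0]' --hand 6.0

```text
clock: 14.15
tool_pos: [0.5964, -0.3664, 0.2084]
eef_rot: [0.707, 0.707, 0.001, 0.002]
contact_force: [-0.1, -0.5, -0.7]
opening: 0.684
```

Request:
carry_out --motion '[3.3,-2.5,0,0,0,0,4.4,-3.4,0,0,0,0,4.4,-3.4,0,0,0,0,3.8,-3.1,0,0,0,0,0,0,0,0,0,0,0,0,0,0,0,0]' --hand 8.0

```text
clock: 14.9
tool_pos: [0.4726, -0.2078, 0.2055]
eef_rot: [0.707, 0.707, 0.0, 0.001]
contact_force: [0.9, 0.0, 0.2]
opening: 0.902
```

```bash
python3 near.py w3 jar_nails_mid tape_2_mid tape_measure_mid
```

```text
14.9 [ 0.4726 -0.2078  0.2055] [ 0.58  0.72 -0.42  1.98  0.54  0.55 -0.22] [0.9 0.  0.2]
jar_nails_mid 0.74 [290 209 359 294] top 0.0778 rect [array([ 471.7, -207.4]), array([43.6, 43.3]), np.float64(65.6)] med [ 0.4721 -0.2054  0.0767]
tape_2_mid 0.73 [426 373 465 419] top 0.2236 rect [array([ 500.8, -186.8]), array([5. , 1.8]), np.float64(13.3)] med [ 0.5002 -0.1868  0.2238]
tape_2_mid 0.66 [268  17 345 150] top 0.063 rect [array([461.9, -98.7]), array([36.3, 54.2]), np.float64(13.2)] med [ 0.4623 -0.0988  0.0602]
tape_measure_mid 0.82 [270  21 343 150] top 0.063 rect [array([462. , -98.6]), array([36.4, 54.2]), np.float64(13.3)] med [ 0.4623 -0.0988  0.0602]
```

View pics/w3.png

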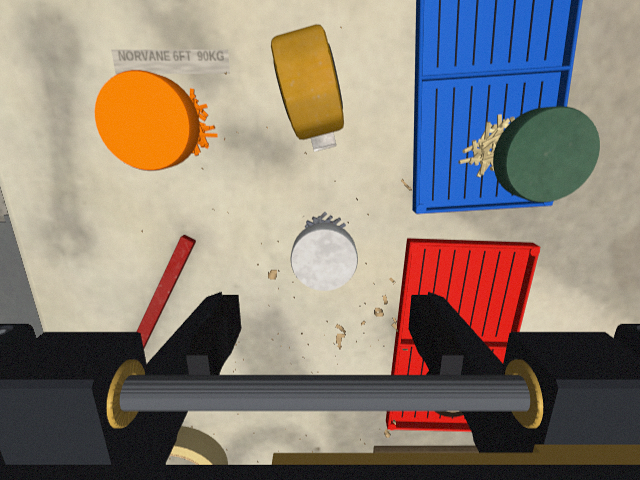

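The nails jar (white lid, 324,256) is centred under the jaws and the screws jar stands in the blue tray. The tape measure is at (308,82), turned about 13°, with its hook toward -y.

Request:
carry_out --motion '[0.1,0,4,0,0,0,0,0,3.5,0,0,0,0,0,2,0,0,0,0,0,1.3,0,0,0,0,0,0,0,0,0,0,0,0,0,0,0]'

```text
clock: 15.85
tool_pos: [0.472, -0.2063, 0.0973]
eef_rot: [0.707, 0.707, 0.0, 0.001]
contact_force: [0.0, -0.5, -0.4]
opening: 0.91
```

Request:
carry_out --motion '[0,0,0,0,0,0,0,0,0,0,0,0,0,0,0,0,0,0,0,0,0,0,0,0,0,0,0,0,0,0,0,0,0,0,0,0]' --hand 4.2 --grip_force 20

```text
clock: 16.6
tool_pos: [0.4722, -0.2061, 0.097]
eef_rot: [0.707, 0.707, 0.0, 0.001]
contact_force: [1.4, -0.1, 4.7]
opening: 0.558
```

Request:
carry_out --motion '[0,0,-2,0,0,0,0,0,-4,0,0,0,0,0,-2,0,0,0,0,0,0,0,0,0]'

```text
clock: 17.1
tool_pos: [0.4711, -0.2063, 0.1772]
eef_rot: [0.707, 0.707, -0.0, 0.0]
contact_force: [0.8, -0.3, -3.2]
opening: 0.554
```

Request:
carry_out --motion '[-1.5,3,0,0,0,0,-2.3,4.7,0,0,0,0,-2.3,4.7,0,0,0,0,0,0,0,0,0,0,0,0,3,0,0,0,0,0,2.5,0,0,0,0,0,1,0,0,0,0,0,0,0,0,0]'

```text
clock: 18.1
tool_pos: [0.5943, -0.2666, 0.1104]
eef_rot: [0.707, 0.707, -0.001, -0.001]
contact_force: [0.2, -0.1, -3.4]
opening: 0.558
```

Request:
carry_out --motion '[0,0,0.6,0,0,0,0,0,0.3,0,0,0,0,0,0,0,0,0,0,0,0,0,0,0]'

```text
clock: 18.6
tool_pos: [0.5956, -0.2672, 0.103]
eef_rot: [0.707, 0.707, 0.0, 0.0]
contact_force: [-0.3, -0.1, -2.3]
opening: 0.557
```

Request:
carry_out --motion '[0,0,0,0,0,0,0,0,0,0,0,0,0,0,0,0,0,0,0,0,0,0,0,0,0,0,-2,0,0,0,0,0,-4,0,0,0,0,0,-4,0,0,0,0,0,-1,0,0,0]' --hand 8.0

```text
clock: 19.6
tool_pos: [0.5971, -0.2674, 0.2169]
eef_rot: [0.707, 0.707, 0.002, 0.003]
contact_force: [0.8, 1.0, 0.2]
opening: 0.907
```

Request:
carry_out --motion '[3.3,-2.5,0,0,0,0,4.5,-3.7,0,0,0,0,4.5,-3.7,0,0,0,0,4.2,-3.5,0,0,0,0,0,0,0,0,0,-0.116,0,0,0,0,0,-0.116,0,0,0,0,0,0]' --hand 5.2

```text
clock: 20.48
tool_pos: [0.4613, -0.102, 0.2127]
eef_rot: [0.621, 0.784, -0.0, -0.0]
contact_force: [0.5, -0.1, -1.0]
opening: 0.589
```

```bash
python3 near.py w4 tape_measure_mid jar_screws_mid
```

```text
20.475 [ 0.4613 -0.102   0.2127] [ 0.41  0.68 -0.47  2.09  0.62  0.5  -0.29] [ 0.5 -0.1 -1. ]
tape_measure_mid 0.63 [303 182 351 275] top 0.0628 rect [array([462. , -98.3]), array([36.4, 54.3]), np.float64(14.3)] med [ 0.4613 -0.0944  0.06  ]
jar_screws_mid 0.8 [434 285 528 338] top 0.0939 rect [array([ 541.4, -100.3]), array([ 27.8, 128.2]), np.float64(63.0)] med [ 0.5848 -0.1175  0.0891]
jar_screws_mid 0.75 [171  16 273 120] top 0.093 rect [array([380.8,  -6.5]), array([50.2, 50.4]), np.float64(78.9)] med [ 0.3812 -0.0057  0.0918]
```

View pics/w4.png

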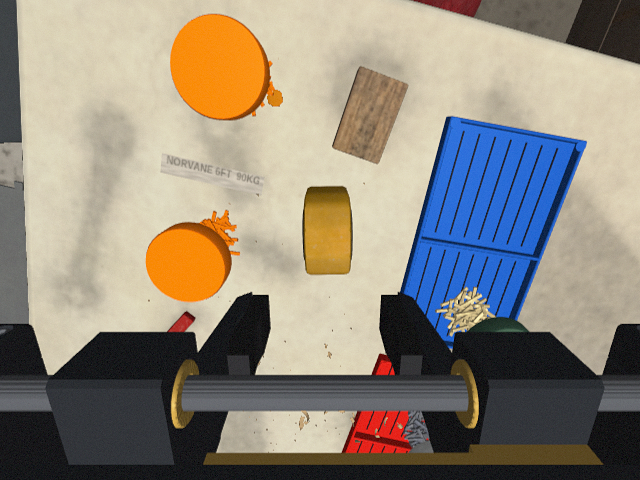

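The tape measure at (327,230) is square to and centred between the jaws. The block (370,115) and the orange jars are clear of the fingers. I'll stay above 0.098 so the body passes over the orange jar.

Request:
carry_out --motion '[0,0.1,4,0,0,0,0,0,3.5,0,0,0,0,0,2,0,0,0,0,0,1.3,0,0,0,0,0,0,0,0,0,0,0,0,0,0,0]'

```text
clock: 21.38
tool_pos: [0.4628, -0.1019, 0.1051]
eef_rot: [0.621, 0.784, 0.0, 0.0]
contact_force: [0.3, 0.0, 0.2]
opening: 0.588
```

Request:
carry_out --motion '[0,0,0.5,0,0,0,0,0,0,0,0,0,0,0,0,0,0,0]'

```text
clock: 21.75
tool_pos: [0.4626, -0.1019, 0.0999]
eef_rot: [0.621, 0.784, 0.0, 0.0]
contact_force: [-0.4, -0.1, 0.2]
opening: 0.589
```

Request:
carry_out --motion '[0,0,0,0,0,0,0,0,0,0,0,0,0,0,0,0,0,0,0,0,0,0,0,0,0,0,0,0,0,0]' --hand 2.6 --grip_force 25

```text
clock: 22.38
tool_pos: [0.4627, -0.1018, 0.0998]
eef_rot: [0.621, 0.784, 0.0, 0.0]
contact_force: [0.4, 0.1, 1.3]
opening: 0.382
```

Request:
carry_out --motion '[0,0,-2,0,0,0,0,0,-4,0,0,0,0,0,-4,0,0,0,0,0,-1,0,0,0,0,0,0,0,0,0.116,0,0,0,0,0,0.116,0,0,0,0,0,0]'

```text
clock: 23.25
tool_pos: [0.4619, -0.1019, 0.2088]
eef_rot: [0.707, 0.707, -0.001, -0.001]
contact_force: [0.3, 1.1, -1.3]
opening: 0.384
```

Request:
carry_out --motion '[1.6,3.4,0,0,0,0,2.5,5,0,0,0,0,2.5,5,0,0,0,0,0,0,0,0,0,0,0,0,4,0,0,0,0,0,3.5,0,0,0,0,0,1.8,0,0,0,0,0,0,0,0,0]'

```text
clock: 24.25
tool_pos: [0.5953, -0.0362, 0.1154]
eef_rot: [0.707, 0.707, -0.001, -0.001]
contact_force: [0.0, 1.0, -1.0]
opening: 0.384
```

Request:
carry_out --motion '[0,0,0.6,0,0,0,0,0,0.4,0,0,0,0,0,0.1,0,0,0,0,0,0,0,0,0,0,0,0,0,0,0]'

```text
clock: 24.88
tool_pos: [0.5967, -0.0359, 0.106]
eef_rot: [0.707, 0.707, 0.0, 0.0]
contact_force: [-0.9, 0.2, -2.1]
opening: 0.385
```

Request:
carry_out --motion '[0,0,0.2,0,0,0,0,0,0,0,0,0,0,0,0,0,0,0]'

```text
clock: 25.25
tool_pos: [0.5965, -0.0359, 0.1037]
eef_rot: [0.707, 0.707, -0.0, 0.0]
contact_force: [0.4, 0.4, -1.7]
opening: 0.384
```

Request:
carry_out --motion '[0,0,0,0,0,0,0,0,0,0,0,0,0,0,0,0,0,0,0,0,0,0,0,0,0,0,-2,0,0,0,0,0,-4,0,0,0,0,0,-4,0,0,0,0,0,-3,0,0,0]' --hand 5.2

```text
clock: 26.25
tool_pos: [0.597, -0.0357, 0.237]
eef_rot: [0.707, 0.707, 0.001, 0.001]
contact_force: [-0.3, 0.4, 0.1]
opening: 0.588
```

Request:
carry_out --motion '[-4,-4,-2,0,0,0,-4,-4,-2,0,0,0,-4,-4,-2,0,0,0,-4,-4,0,0,0,0,-4,-4,0,0,0,0,-4,-2,0,0,0,0,-4,0,0,0,0,0,-4,0,0,0,0,0]'

```text
clock: 27.25
tool_pos: [0.376, -0.3571, 0.2953]
eef_rot: [0.707, 0.707, -0.0, 0.001]
contact_force: [0.6, -0.4, -0.3]
opening: 0.59
```

```bash
python3 - <<'E'
from h import *
s=monitor.get_state();print(s["clock"],s["tool_pos"].round(3))
for cam in ["top","scene"]:
    p=snapshot(cam);save(p,cam+"1");w=cloud(p)
    for n in NAMES:
        for d in finder.masks_of(p,n)[:3]:
            if d["p"]<.3: continue
            q=w[d["pixels"]];q=q[~np.isnan(q[:,0])]
            if len(q)<5: continue
            h=np.percentile(q[:,2],90);k=q[q[:,2]>h-.008]
            print(cam,n,round(d["p"],2),np.array(d["extent"]).astype(int),"med",np.median(q,0).round(3),"top",np.median(k,0).round(4))
E
```

```text
27.25 [ 0.376 -0.357  0.295]
top jar_screws_mid 0.93 [162 260 203 293] med [ 0.38  -0.008  0.091] top [ 0.3813 -0.0061  0.0909]
top jar_screws_mid 0.87 [244 142 274 176] med [ 0.592 -0.14   0.093] top [ 0.5944 -0.1394  0.0937]
top jar_screws_mid 0.64 [234 266 264 292] med [ 0.376 -0.123  0.091] top [ 0.3774 -0.1224  0.0909]
top jar_nails_mid 0.81 [318 148 343 172] med [ 0.592 -0.267  0.078] top [ 0.5942 -0.2681  0.0786]
top tape_measure_mid 0.76 [190 153 235 178] med [ 0.591 -0.041  0.055] top [ 0.5959 -0.0339  0.0625]
top tape_2_mid 0.74 [367 153 394 183] med [ 0.595 -0.364  0.02 ] top [ 0.5954 -0.3638  0.0207]
top tape_2_mid 0.51 [189 153 233 176] med [ 0.591 -0.04   0.055] top [ 0.5959 -0.0335  0.0625]
top tray_blue 0.8 [187 141 290 199] med [ 0.578 -0.091  0.003] top [ 0.5773 -0.0882  0.0044]
top tray_red 0.96 [302 143 407 199] med [ 0.595 -0.312  0.003] top [ 0.5955 -0.3125  0.0038]
top block_b_mid 0.67 [177 219 214 244] med [ 0.473 -0.009  0.019] top [ 0.473  -0.0071  0.0189]
scene jar_screws_mid 0.78 [206 229 244 283] med [ 0.372 -0.127  0.083] top [ 0.3717 -0.126   0.0905]
sc
[... 282 characters left out ...]
 -0.2818  0.0784]
scene tape_measure_mid 0.89 [239 171 275 208] med [ 0.581 -0.046  0.039] top [ 0.5905 -0.0403  0.0614]
scene tape_2_mid 0.92 [401 232 429 261] med [ 0.588 -0.367  0.017] top [ 0.5905 -0.367   0.0205]
scene tray_blue 0.68 [223 188 336 241] med [ 0.577 -0.109  0.004] top [ 0.5757 -0.1092  0.0048]
scene tray_red 0.56 [324 215 451 283] med [ 0.583 -0.321  0.004] top [ 0.5823 -0.3213  0.0048]
scene block_b_mid 0.66 [192 213 228 238] med [ 0.466 -0.01   0.018] top [ 0.4699 -0.0116  0.0189]
scene tape_1_mid 0.65 [192 212 228 238] med [ 0.466 -0.009  0.018] top [ 0.47   -0.01    0.0188]
scene tape_1_mid 0.57 [376 352 453 426] med [ 0.305 -0.477  0.023] top [ 0.3081 -0.4762  0.0236]
```

View pics/top1.png

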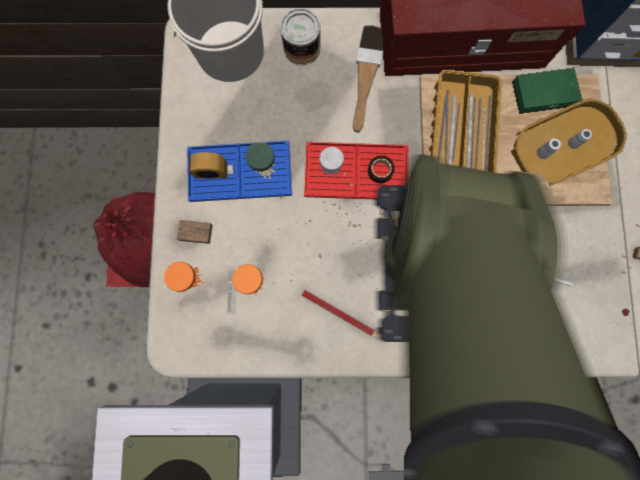

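View pics/scene1.png

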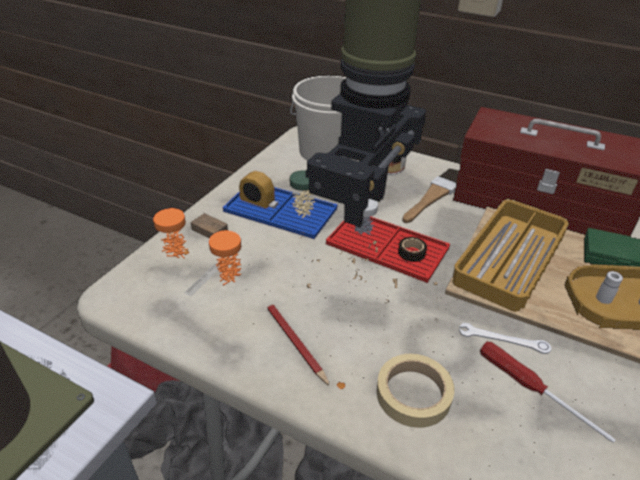

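The top picture shows the tape measure (209,165) and screws jar (260,157) in the blue tray, with the white-lid jar (331,159) and black tape (381,169) in the red one. The scene view shows the same, with the block and masking tape in place.

```bash
python3 -c "
from plant import workorder;print(workorder.finish_job())"
```

```text
the job is handed in; nothing more can be done
None
```

Both kits are made up and the job is handed in at about 27 s on the clock; the interface gave no verdict.

- **Blue tray:** the screws jar (green lid) is in the compartment on the robot's right and the tape measure in the one on its left.
- **Red tray:** the nails jar (white lid) is in the compartment on the robot's left and the black tape in the one on its right.

**Last checks:** Each of the four is alone in its compartment, within about 4 mm of the centre in the top picture. All look upright or flat in both pictures. The measured tops are what things resting on the tray floor should give:

| Item | Measured top (mm) | Expected top (mm) |
|---|---|---|
| Screws jar | 93.7 | 94 |
| Nails jar | 78.6 | 79 |
| Black tape | 20.7 | 22 |
| Tape measure | 62.5 (averaged over the upper part of its rounded top) | 65 |

The wood block and the orange look-alikes measure where they started. The masking tape is less certain. The arm hid it from the top camera at the end. The scene camera put it within about 1 cm of its start, but that reading is rough because the arm partly hid the roll in the first picture. The arm never went near it.

**Disagreements:** The networks gave a few false hits, which I discounted against the pictures: the block reported as masking tape, and the tape measure as black tape. The nails jar was released about 2–3 mm above the tray floor and landed upright.

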